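# Find the spice tin with the worn lid by feel

### The job

One of the three spice tins on the magnetic strip has a worn twist lid: rock the lids gently by the rim to find it - a sound lid bites at once, the worn one swings freely for some ten degrees each way - and never force a lid past its bite. Rock the worn lid right to its bite clockwise and then right to its bite anticlockwise to be sure, then slide that tin forward across the strip until it stands against the front lip and let go. Leave the other two tins in their places and the grinder, jar and spoon alone.

Things in the scene. Friction and masses are not known exactly. Their poses are not given: they have to be found in the camera images.
- strip: broad stainless magnetic strip fixed on the oak drawer floor, 120 (x) by 350 (y) by 4 mm, origin at the centre of its underside, z up. Its -x edge is the front, towards the robot, folded up into a lip 10 mm high, 3 mm thick, inner face at x = -57 mm. Three tins stand in a row along y, 115 mm apart. Drawer walls, 70 to 90 mm high, are well clear.
- place_1 (a point): left (+y) place of the row, on the strip's upper face; the tin here starts with its base centre within 3 mm of it in x and y. Upright round steel tin, 52 mm diameter, 34 mm high, with a round knurled lid, 55 mm diameter, its rim 34 to 48 mm above this point, clear window on top. Magnets hold it too fast to lift or spin; it can be slid.
- place_2 (a point): middle place of the row, on the strip's upper face; the tin here starts with its base centre within 3 mm of it in x and y. Upright round steel tin, 52 mm diameter, 34 mm high, with a round knurled lid, 55 mm diameter, its rim 34 to 48 mm above this point, clear window on top. Magnets hold it too fast to lift or spin; it can be slid.
- place_3 (a point): right (-y) place of the row, on the strip's upper face; the tin here starts with its base centre within 3 mm of it in x and y. Upright round steel tin, 52 mm diameter, 34 mm high, with a round knurled lid, 55 mm diameter, its rim 34 to 48 mm above this point, clear window on top. Magnets hold it too fast to lift or spin; it can be slid.
- tin_a (a joint): how far one tin is slid forward (strip's -x) from its place, m: about 0 at the start, 0.056 against the front lip, -0.006 at most backward. A pull of about 5 N slides it; it stays where it is left; sideways it creeps 4 mm at most. Letters do not tell which tin stands at which place (they swap from start to start) nor which lid is worn.
- tin_b (a joint): how far one tin is slid forward (strip's -x) from its place, m: about 0 at the start, 0.056 against the front lip, -0.006 at most backward. A pull of about 5 N slides it; it stays where it is left; sideways it creeps 4 mm at most. Letters do not tell which tin stands at which place (they swap from start to start) nor which lid is worn.
- tin_c (a joint): how far one tin is slid forward (strip's -x) from its place, m: about 0 at the start, 0.056 against the front lip, -0.006 at most backward. A pull of about 5 N slides it; it stays where it is left; sideways it creeps 4 mm at most. Letters do not tell which tin stands at which place (they swap from start to start) nor which lid is worn.
- lid_a (a joint): turn of tin_a's lid within its slack about the upright axis, rad, 0 mid-slack, positive anticlockwise from above. A sound lid has 0.02 each way, the worn one 0.17, free (under 0.04 N m); then it bites. All start near 0 (worn: within 0.06). Letters do not tell which tin stands at which place (they swap from start to start) nor which lid is worn.
- lid_b (a joint): turn of tin_b's lid within its slack about the upright axis, rad, 0 mid-slack, positive anticlockwise from above. A sound lid has 0.02 each way, the worn one 0.17, free (under 0.04 N m); then it bites. All start near 0 (worn: within 0.06). Letters do not tell which tin stands at which place (they swap from start to start) nor which lid is worn.
- lid_c (a joint): turn of tin_c's lid within its slack about the upright axis, rad, 0 mid-slack, positive anticlockwise from above. A sound lid has 0.02 each way, the worn one 0.17, free (under 0.04 N m); then it bites. All start near 0 (worn: within 0.06). Letters do not tell which tin stands at which place (they swap from start to start) nor which lid is worn.
- bite_a (a joint): how far the lid of tin_a has been forced round past its bite, rad, 0 at the start, positive anticlockwise from above. This takes about 0.45 N m or more; a lid turned gently to its bite leaves it near 0.
- bite_b (a joint): how far the lid of tin_b has been forced round past its bite, rad, 0 at the start, positive anticlockwise from above. This takes about 0.45 N m or more; a lid turned gently to its bite leaves it near 0.
- bite_c (a joint): how far the lid of tin_c has been forced round past its bite, rad, 0 at the start, positive anticlockwise from above. This takes about 0.45 N m or more; a lid turned gently to its bite leaves it near 0.
- grinder: white ceramic grinder with a twist top, upright, 46 mm in diameter, 86 mm high, loose, behind the row; origin at the centre of its underside; only to be left alone.
- jar: small glass jar with a hinged wire latch, upright, 56 mm in diameter (latch to 35 mm from its axis), 74 mm high, loose, behind the row; origin at the centre of its underside; only to be left alone.
- spoon: charcoal plastic measuring spoon, lying in front of the strip's lip, about 120 mm long (along its own y, bowl 40 mm wide at +y) and 14 mm high, loose; origin at the middle of its length on the floor; only to be left alone.

How it is judged:
On the way, in this order (a step that is already met when the one before it is completed fails the run):
1. the worn lid has been turned clockwise to its bite (0.14 rad or more from its middle) (value of joint lid_b below -0.14 rad), for 0.05 s.
2. then the worn lid has been turned back anticlockwise to its other bite (0.14 rad or more from its middle) (value of joint lid_b above 0.14 rad), for 0.05 s.
At the end, for the whole second after the job is handed in: the tin with the worn lid stands at rest against the front lip (slid forward at least 50 of 56 mm), the two sound tins within 12 mm of their places, no lid forced more than 0.10 rad past its bite (value of joint tin_b above 0.05 m and velocity of joint tin_b below 0.005 m/s and not (value of joint tin_a above 0.012 m or value of joint tin_a below -0.012 m) and not (value of joint tin_c above 0.012 m or value of joint tin_c below -0.012 m) and not (value of joint bite_a above 0.1 rad or value of joint bite_a below -0.1 rad) and not (value of joint bite_b above 0.1 rad or value of joint bite_b below -0.1 rad) and not (value of joint bite_c above 0.1 rad or value of joint bite_c below -0.1 rad)); the robot touches nothing.
It fails at once if a lid is forced more than 0.10 rad past its bite ((value of joint bite_a above 0.1 rad or value of joint bite_a below -0.1 rad) or (value of joint bite_b above 0.1 rad or value of joint bite_b below -0.1 rad) or (value of joint bite_c above 0.1 rad or value of joint bite_c below -0.1 rad)).
It fails at once if a sound tin is slid more than 20 mm from its place (value of joint any of tin_a, tin_c above 0.02 m).
It fails at once if the grinder, jar or spoon is moved more than 20 mm (distance of any of grinder, jar, spoon from where it was at the start of the episode above 0.02 m).
It also fails if it takes over 64 s, if anything falls off the work surface, if the arm or the gripper's body presses on something with over 40 N, if the wrist force passes 120 N, or if a joint passes its speed limit or range.

### The arm

A 6-joint arm with a two-finger parallel gripper is mounted at the origin on the work surface. World frame = base frame: x ahead of the robot, y to its left, z up, the work surface at z = 0. Lengths are in m, angles in rad, forces in N, time in s.
With the tool pointing down it reaches from about 0.375 to 0.9 m from the base axis. Payload 3.1 kg.
Tool frame: the origin (TCP) lies midway between the tips of the shut fingers; the grasp point (between the pads) lies 19 mm behind it; z points along the fingers, y is the line along which they close (so a half turn about z gives the same grasp; the last joint's range is limited). The gripper opens to 85 mm and grips with 20 to 120 N. Pads are 22 mm wide; open, the fingers measure 114 mm over their backs; the gripper's body (76 mm by 85 mm) begins 54 mm behind the grasp point. The pads swing forward as they close: fully open they stand 13 mm farther back than shut.
Start: joints at [1.163, 0.527, 1.433, -0, 1.181, -0.178], TCP at [0.142, 0.609, 0.231] pointing down, gripper open.
Joint ranges: [-3.08, 3.08], [-0.75, 2.2], [0.22, 2.44], [-1.43, 4.57], [0, 2.65], [-2.85, 2.85]. Speed limits (rad/s): [2.79, 2.79, 3.14, 3.14, 3.14, 3.14].

### API

Orientations are given as a unit quaternion [x, y, z, w].
In Python, from station import manip gives the robot as it stands.
- The arm moves only by the tool move_arm, never from a script. Its argument "increments" is a list that holds one entry, the list of rows, each a list of 5 numbers: the gripper's target within -1 to 1 (shut at 1, half-way at 0, fully open at -1), then the shift along the world's x, y, z in m, then the turn about the world's z in degrees. In form: [[[fingers, dx, dy, dz, twist], ...]]. A call has 1 to 8 rows; each row shifts and turns the commanded pose from where the row before left it; what a row does not reach is not made up. A row lasts 1/10 s, in which the tool goes at most 50 mm and 8.59 degrees, less where a joint would pass 70% of its speed; a pose out of reach is approached as far as the arm can. A call with a gripper value outside its range is refused whole. The fingers move at their own pace and stop on an object; "newtons" is the grip in N (left out, the last holds). Time passes only in rows, so rows that do not move let the fingers close. It gives the time, the measured TCP pose, the force, the opening and the grip force at its end, in the units of the state.
- manip.sense(): the state, without advancing time (a new reading comes with each control period).
- manip.snapshot(name): name is "side" or "top" or "wrist"; returns a dict with "img" (384x512x3 uint8, red, green, blue), "fx", "fy", "cx", "cy" (pixels), "world_to_cam" (4x4, takes a point from world to camera coordinates); the wrist camera has in their place "tool_from_camera" (4x4, takes a point from camera to tool coordinates, whose origin is the TCP and whose axes are the flange's). Camera axes: x right, y down, z forward; pixel columns grow to the right and rows downward; lengths in m; the calibration is good to about 2 mm. A picture is of the moment at which its call begins: read the wrist's pose just before it. There is no depth.
- manip.sign_off(): hands the job in; it is judged then, once.
Trained networks look in the newest picture that a camera, given by its name, has taken for a name from the list of things; names that differ only in an ending like _2 or _b are one class to them, and where a whole thing is asked for, a point or a joint stands for the part that bears it (a point fixed in the world has none). Each returns a list of dicts, best first, with "confidence" (0 to 1); they miss things now and then, are a little off and sometimes report something else, mostly with a low value. They report only what shows in the picture. A call takes as long as a camera call.
- manip.spot_in(label, camera): "xyz" ([x, y, z] in m, in world coordinates, good to about 4 mm: the middle of the surface that is visible of it).
- manip.mark_of(label, camera): "xyz" ([x, y, z] in m, in world coordinates, good to about 4 mm: a listed point, or the origin of a listed thing).
The state is a dict: "t": time; "q": joint angles; "qd": joint speeds; "tau": joint torques, N m; "tcp_pos": TCP position; "tool_rot": TCP orientation; "force": force on the tool from outside, world axes, zero at the start; "ft_torque": the same for the moment, N m; "finger_gap": opening from 0.0 (shut) to 1.0 (fully open); "gripper_force": force on a finger pad.
Only numpy, scipy, OpenCV 4.12 (cv2) and the standard library are available. Lean on these libraries where they do the work, as an engineer would, in place of code of your own. Each camera call takes 0.05 s, during which the arm holds its last target. There are 200 camera calls.

## Working session

There is one attempt and no reset: what is moved stays moved. The work goes in short steps, Python scripts to look and compute and a tool call to move; the robot and the scene stay as the last step left them, time stands still between calls to the robot, and variables do not carry over. Pictures are saved under pics/ and viewed, at most 10 in all, crops included, and the job is handed in when it is done.

Besides the shell and the picture viewer there is one more tool, called after "Call:" as name(argument=value, ...), one argument or row to a line, values as JSON. move_arm: Moves the arm, as the interface text tells. Its arguments: {"type":"object","properties":{"increments":{"type":"array","items":{"type":"array","items":{"type":"array","items":{"type":"number"}}}},"newtons":{"type":"number"}},"required":["increments"]}

```bash
mkdir -p pics
python3 - <<'E'
from station import manip
import cv2,numpy as np
s=manip.sense();print(s)
a=manip.snapshot("top");b=manip.snapshot("side")
cv2.imwrite("pics/a.png",np.hstack([a["img"],b["img"]])[:,:,::-1][:, :, :].copy() if False else cv2.resize(np.vstack([a["img"],b["img"]])[:,:,::-1],(400*1,600)) )
cv2.imwrite("pics/top.png",a["img"][:,:,::-1])
for l in ["place_1","strip","grinder","jar","spoon"]:
  for c in ["top","side"]:
    print(l,c,[(np.round(d["xyz"],3).tolist(),round(d["confidence"],2)) for d in manip.mark_of(l,c)])
print([(np.round(d["xyz"],3).tolist(),round(d["confidence"],2)) for d in manip.spot_in("lid_a","top")])
E
```

```text
{'t': 0.0, 'q': array([ 1.16248889e+00,  5.28475710e-01,  1.43388408e+00,  1.33090461e-05,
        1.18137222e+00, -1.78512493e-01]), 'qd': array([-1.12813839e-04, -7.19516411e-04, -1.98563710e-04,  1.66374937e-03,
        9.04498550e-05, -7.70415011e-05]), 'tau': array([ 6.05937985e-04, -4.42339754e+01, -1.78030515e+01, -6.57587947e-06,
        8.36128194e-03,  5.65464006e-06]), 'tcp_pos': array([0.14205487, 0.60792557, 0.23033353]), 'tool_rot': array([ 1.14647289e-01,  9.93405685e-01, -1.02218728e-03, -3.15261960e-04]), 'force': array([ 0.42674948,  0.83552622, -0.16534605]), 'ft_torque': array([ 0.01393873,  0.0177452 , -0.03217302]), 'gripper_force': 0.0, 'finger_gap': 0.9991474670356338}
place_1 top [([0.547, 0.071, 0.012], 0.98), ([0.583, -0.163, 0.013], 0.67)]
place_1 side [([0.58, -0.162, 0.018], 0.77), ([0.56, -0.046, 0.013], 0.75), ([0.551, 0.072, 0.018], 0.7)]
strip top [([0.543, -0.053, 0.004], 0.82)]
strip side [([0.545, -0.049, 0.009], 0.66), ([0.564, -0.048, 0.016], 0.37)]
grinder top [([0.672, 0.019, 0.008], 0.97)]
grinder side [([0.553, 0.071, 0.016], 0.75), ([0.669, 0.015, 0.013], 0.69)]
jar top [([0.679, -0.105, 0.011], 0.96), ([0.546, 0.071, 0.011], 0.64)]
jar side [([0.672, -0.108, 0.009], 0.89)]
spoon top [([0.434, -0.141, 0.009], 0.85)]
spoon side [([0.438, -0.139, 0.01], 0.83)]
[([0.561, -0.048, 0.057], 0.82), ([0.553, 0.067, 0.06], 0.74), ([0.577, -0.159, 0.059], 0.72)]
```

View pics/top.png

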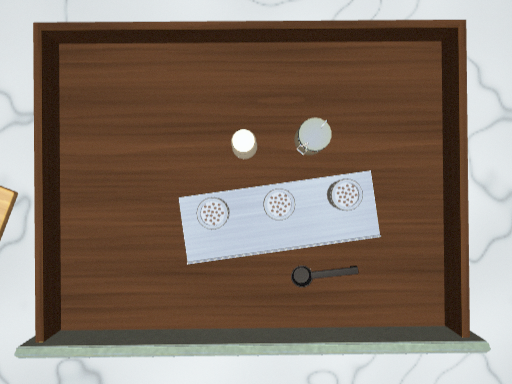

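The top view shows three tins in a row on a strip turned about 8° (lids near (213,212), (279,204) and (346,194)). The grinder and jar are behind the row and the spoon is in front. Next I refine the lid centres.

Run:
```python
from station import manip
import cv2,numpy as np
a=manip.snapshot("top");im=a["img"]
T=np.linalg.inv(a["world_to_cam"]);f=a["fx"]
print("cam",T[:3,3],f)
def w(u,v,z):
  d=T[:3,:3]@np.array([(u-a["cx"])/a["fx"],(v-a["cy"])/a["fy"],1]);return T[:3,3]+d*(z-T[2,3])/d[2]
g=cv2.resize(cv2.cvtColor(im,cv2.COLOR_RGB2GRAY),None,fx=4,fy=4,interpolation=cv2.INTER_CUBIC)
c=cv2.HoughCircles(g,cv2.HOUGH_GRADIENT,1,120,param1=120,param2=20,minRadius=52,maxRadius=76)
for u,v,r in c[0][:12]:
  u,v,r=u/4,v/4,r/4
  if 190<v+.15*(u-279)+14<235 or 150<v<230: print(round(u,1),round(v,1),round(r,1),w(u,v,.060).round(4),"R",round(r*(T[2,3]-.06)/f,4))
cv2.imwrite("pics/c.png",g[640:960,680:1480])
m=cv2.inRange(cv2.cvtColor(im,cv2.COLOR_RGB2HSV),(90,15,120),(125,90,255))
k=max(cv2.findContours(m,0,2)[0],key=cv2.contourArea);R=cv2.minAreaRect(k);print(R)
for u,v in cv2.boxPoints(R):print(w(u,v,.012).round(4))
```

```text
cam [ 0.58088641 -0.00431701  0.72831693] 397.78833649132997
346.9 194.9 15.1 [ 0.5778 -0.1603  0.06  ] R 0.0254
211.6 213.1 15.8 [0.5493 0.0674 0.06  ] R 0.0265
278.6 204.4 15.7 [ 0.5629 -0.0453  0.06  ] R 0.0264
((279.19677734375, 216.73849487304688), (67.49256134033203, 194.51332092285156), 81.95709991455078)
[0.5768 0.1324 0.012 ]
[ 0.6225 -0.2152  0.012 ]
[ 0.5018 -0.2309  0.012 ]
[0.4565 0.1164 0.012 ]
```

View pics/c.png

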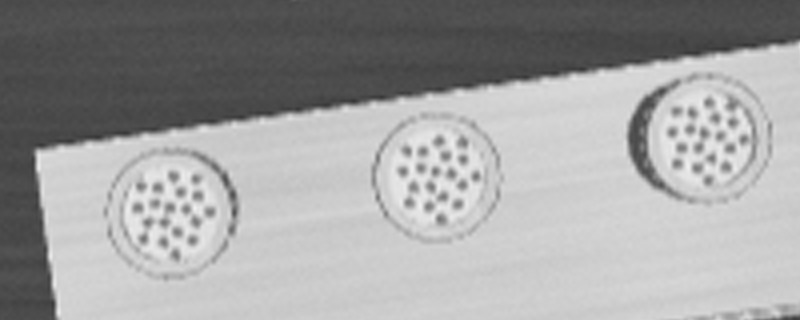

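The crop shows the three lids with centres at about (172,214), (437,177) and (704,137), which agrees with the 115 mm spacing. The strip's yaw is about 7.5°. I start with the left tin, closing the fingers along the strip's x axis.

Call:
move_arm(
  increments=[
    [[-1,0.027,-0.036,0,-4.6],[-1,0.027,-0.036,0,-4.6],[-1,0.027,-0.036,0,-4.6],[-1,0.027,-0.036,0,-4.6],[-1,0.027,-0.036,0,-4.6],[-1,0.027,-0.036,0,-4.6],[-1,0.027,-0.036,0,-4.6],[-1,0.027,-0.036,0,-4.6]],
  ],
  newtons=20,
)

```text
t: 1.5
tcp_pos: [0.3593, 0.3192, 0.2317]
tool_rot: [0.424, 0.906, 0.0, 0.0]
force: [-0.2, 0.4, 0.3]
finger_gap: 1.001
gripper_force: 0.0
```

Call:
move_arm(
  increments=[
    [[-1,0.027,-0.036,0,-4.6],[-1,0.027,-0.036,0,-4.6],[-1,0.027,-0.036,0,-4.6],[-1,0.027,-0.036,0,-4.6],[-1,0.027,-0.036,0,-4.6],[-1,0.027,-0.036,0,-4.6],[-1,0.029,-0.036,0,-4.9],[-1,0,0,0,0]],
  ],
)

```text
t: 2.3
tcp_pos: [0.5542, 0.0637, 0.2318]
tool_rot: [0.662, 0.75, 0.001, 0.003]
force: [-0.6, 0.4, 0.3]
finger_gap: 0.999
gripper_force: 0.0
```

```bash
cat > h.py <<'E'
from station import manip
import numpy as np
from scipy.spatial.transform import Rotation as R
def st():
  s=manip.sense();y=R.from_quat(s["tool_rot"]).as_matrix()[:,1]
  print("t",round(s["t"],2),"p",s["tcp_pos"].round(4),"yaw",round(np.degrees(np.arctan2(y[1],y[0]))%180,2),"F",s["force"].round(2),"M",s["ft_torque"].round(3),"gap",round(s["finger_gap"],3),"g",s["gripper_force"],"q",s["q"].round(2))
E
python3 -c "
from h import *;st()"
```

```text
t 2.3 p [0.5542 0.0637 0.2318] yaw 7.15 F [-0.62  0.4   0.31] M [ 0.001  0.    -0.01 ] gap 0.999 g 0.0 q [-0.08  0.43  1.61 -0.    1.09 -0.21]
```

Call:
move_arm(
  increments=[
    [[-1,-0.005,0.004,-0.04,0.3],[-1,0,0,-0.04,0],[-1,0,0,-0.04,0],[-1,0,0,-0.03,0],[-1,0,0,-0.02,0],[-1,0,0,-0.02,0],[-1,0,0,-0.012,0],[-1,0,0,0,0]],
  ],
)

```text
t: 3.1
tcp_pos: [0.5431, 0.0729, 0.028]
tool_rot: [0.657, 0.754, -0.001, -0.001]
force: [-0.4, 0.4, -0.5]
finger_gap: 0.995
gripper_force: 0.0
```

```bash
python3 -c "
from h import *;import cv2
st();cv2.imwrite('pics/s1.png',np.vstack([manip.snapshot('side')['img'][100:384],manip.snapshot('wrist')['img'][100:384]])[:,:,::-1])"
```

```text
t 3.1 p [0.5431 0.0729 0.028 ] yaw 7.86 F [-0.37  0.45 -0.51] M [-0.014 -0.049 -0.02 ] gap 0.995 g 0.0 q [-0.07  0.74  1.77  0.    0.64 -0.21]
```

View pics/s1.png

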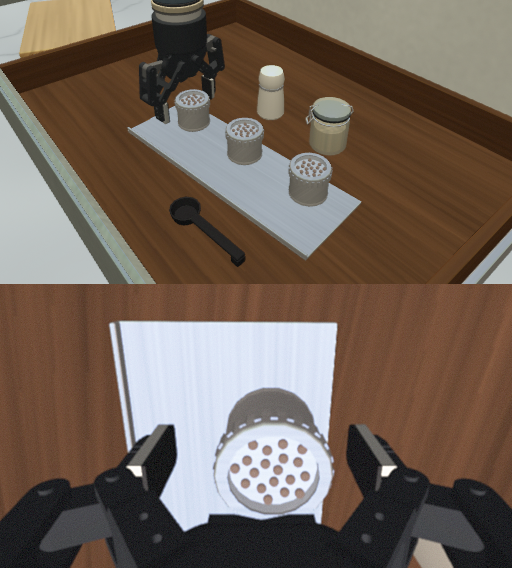

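The side view shows the open fingers around the left tin. In the wrist view the lid centre (273,468) sits about 10 px right of the finger midpoint (262). That matches the 5 mm I added because I read the pose before it settled, so I take it back out and close.

Call:
move_arm(
  increments=[
    [[-1,0.005,-0.004,0.002,-0.3],[-1,0,0,0,0],[0.2,0,0,0,0],[0.5,0,0,0,0],[0.6,0,0,0,0],[0.6,0,0,0,0],[0.6,0,0,0,0],[0.6,0,0,0,0]],
  ],
  newtons=20,
)

```text
t: 4.0
tcp_pos: [0.5497, 0.0685, 0.0319]
tool_rot: [0.659, 0.752, 0.0, 0.0]
force: [-1.1, -0.2, 5.8]
finger_gap: 0.635
gripper_force: 20.6
```

```bash
python3 -c "
from h import *;st()"
```

```text
t 4.0 p [0.5497 0.0685 0.0319] yaw 7.54 F [-1.11 -0.2   5.84] M [-0.063  0.002 -0.035] gap 0.635 g 20.593566298484802 q [-0.08  0.74  1.75 -0.    0.65 -0.21]
```

Call:
move_arm(
  increments=[
    [[0.6,0,0,0,0.8],[0.6,0,0,0,0.8],[0.6,0,0,0,0.8],[0.6,0,0,0,0],[0.6,0,0,0,0]],
  ],
)

```text
t: 4.5
tcp_pos: [0.5496, 0.0685, 0.0319]
tool_rot: [0.644, 0.765, 0.0, 0.0]
force: [-0.6, -0.1, 6.0]
finger_gap: 0.635
gripper_force: 20.7
```

```bash
python3 -c "
from h import *;st()"
```

```text
t 4.5 p [0.5496 0.0685 0.0319] yaw 9.82 F [-0.62 -0.1   5.97] M [-0.105  0.051 -0.44 ] gap 0.635 g 20.666203200817108 q [-0.08  0.74  1.75  0.    0.65 -0.25]
```

The left lid bit at once: −0.44 N m after 2.4°. It is sound, so I back off, release and go to the middle tin.

Call:
move_arm(
  increments=[
    [[0.6,0,0,0,-1.2],[0.6,0,0,0,-1.2],[-1,0,0,0,0],[-1,0,0,0,0],[-1,0,0,0,0],[-1,0,0,0.02,0],[-1,0,0,0.04,0],[-1,0.0035,-0.028,0,0]],
  ],
)

```text
t: 5.3
tcp_pos: [0.5549, 0.0425, 0.0949]
tool_rot: [0.658, 0.753, 0.002, 0.003]
force: [1.3, -0.7, 0.3]
finger_gap: 0.997
gripper_force: 0.0
```

Call:
move_arm(
  increments=[
    [[-1,0.0035,-0.028,0,0],[-1,0.0035,-0.028,0,0],[-1,0.003,-0.028,0,0],[-1,0,0,0,0],[-1,0,0,-0.03,0],[-1,0,0,-0.02,0],[-1,0,0,-0.01,0],[-1,0,0,0,0]],
  ],
)

```text
t: 6.1
tcp_pos: [0.5615, -0.0425, 0.0298]
tool_rot: [0.659, 0.752, -0.001, -0.002]
force: [0.1, 0.0, -0.3]
finger_gap: 1.001
gripper_force: 0.0
```

```bash
python3 -c "
from h import *;st()"
```

```text
t 6.1 p [ 0.5615 -0.0425  0.0298] yaw 7.57 F [ 0.07  0.05 -0.25] M [ 0.035 -0.031  0.022] gap 1.001 g 0.0 q [-0.27  0.75  1.73  0.    0.67 -0.41]
```

Call:
move_arm(
  increments=[
    [[-1,0,-0.002,0,0],[0.2,0,0,0,0],[0.5,0,0,0,0],[0.6,0,0,0,0],[0.6,0,0,0,0],[0.6,0,0,0,0],[0.6,0,0,0,0]],
  ],
)

```text
t: 6.8
tcp_pos: [0.5637, -0.0456, 0.0323]
tool_rot: [0.659, 0.752, 0.001, 0.001]
force: [-0.5, 0.2, 6.8]
finger_gap: 0.637
gripper_force: 21.4
```

```bash
python3 -c "
from h import *;st()"
```

```text
t 6.8 p [ 0.5637 -0.0456  0.0323] yaw 7.53 F [-0.54  0.24  6.81] M [ 0.102 -0.082 -0.01 ] gap 0.637 g 21.40266627073288 q [-0.28  0.75  1.72  0.    0.67 -0.41]
```

Call:
move_arm(
  increments=[
    [[0.6,0,0,0,0.7],[0.6,0,0,0,0.7],[0.6,0,0,0,0.7],[0.6,0,0,0,0],[0.6,0,0,0,0]],
  ],
)

```text
t: 7.3
tcp_pos: [0.5638, -0.0456, 0.0323]
tool_rot: [0.646, 0.763, 0.001, 0.001]
force: [0.3, 1.3, 7.0]
finger_gap: 0.631
gripper_force: 21.5
```

```bash
python3 -c "
from h import *;st()"
```

```text
t 7.3 p [ 0.5638 -0.0456  0.0323] yaw 9.5 F [0.33 1.28 7.03] M [ 0.085 -0.029 -0.338] gap 0.631 g 21.4822456240654 q [-0.28  0.75  1.72  0.    0.67 -0.45]
```

The middle lid bites as well, so the right tin should have the worn one.

Call:
move_arm(
  increments=[
    [[0.6,0,0,0,-1.0],[0.6,0,0,0,-1.1],[-1,0,0,0,0],[-1,0,0,0,0],[-1,0,0,0,0],[-1,0,0,0.02,0],[-1,0,0,0.04,0],[-1,0.004,-0.028,0,0]],
  ],
)

```text
t: 8.1
tcp_pos: [0.5683, -0.0716, 0.0949]
tool_rot: [0.658, 0.753, 0.001, 0.002]
force: [0.2, -0.3, -0.8]
finger_gap: 0.999
gripper_force: 0.0
```

Call:
move_arm(
  increments=[
    [[-1,0.004,-0.028,0,0],[-1,0.004,-0.029,0,0],[-1,0.003,-0.029,0,0],[-1,0,0,0,0],[-1,0,0,-0.03,0],[-1,0,0,-0.02,0],[-1,0,0,-0.01,0],[-1,0,0,0,0]],
  ],
)

```text
t: 8.9
tcp_pos: [0.5764, -0.1583, 0.0297]
tool_rot: [0.659, 0.752, -0.001, -0.002]
force: [0.5, -0.1, 0.4]
finger_gap: 1.0
gripper_force: 0.0
```

Call:
move_arm(
  increments=[
    [[-1,0,0,0,0],[0.2,0,0,0,0],[0.5,0,0,0,0],[0.6,0,0,0,0],[0.6,0,0,0,0],[0.6,0,0,0,0],[0.6,0,0,0,0]],
  ],
)

```text
t: 9.6
tcp_pos: [0.5788, -0.1597, 0.0324]
tool_rot: [0.659, 0.752, 0.0, 0.001]
force: [-0.3, 1.2, 6.1]
finger_gap: 0.633
gripper_force: 21.5
```

```bash
python3 -c "
from h import *;st()"
```

```text
t 9.6 p [ 0.5788 -0.1597  0.0324] yaw 7.53 F [-0.32  1.22  6.15] M [ 0.158 -0.102  0.026] gap 0.633 g 21.527236998081207 q [-0.46  0.77  1.63  0.    0.74 -0.59]
```

Call:
move_arm(
  increments=[
    [[0.6,0,0,0,-0.7],[0.6,0,0,0,-0.7],[0.6,0,0,0,-0.7],[0.6,0,0,0,0],[0.6,0,0,0,0]],
  ],
)

```text
t: 10.1
tcp_pos: [0.5787, -0.1596, 0.0324]
tool_rot: [0.673, 0.74, 0.0, 0.001]
force: [0.6, 2.5, 5.7]
finger_gap: 0.638
gripper_force: 21.6
```

```bash
python3 -c "
from h import *;st()"
```

```text
t 10.1 p [ 0.5787 -0.1596  0.0324] yaw 5.42 F [0.55 2.49 5.73] M [ 0.133 -0.029  0.   ] gap 0.638 g 21.55974179506302 q [-0.46  0.77  1.63  0.    0.74 -0.55]
```

The right lid turns freely, so it is the worn one. I continue clockwise to its bite.

Call:
move_arm(
  increments=[
    [[0.6,0,0,0,-1.0],[0.6,0,0,0,-1.0],[0.6,0,0,0,-1.0],[0.6,0,0,0,-1.0],[0.6,0,0,0,0],[0.6,0,0,0,0]],
  ],
)

```text
t: 10.7
tcp_pos: [0.5787, -0.1596, 0.0324]
tool_rot: [0.698, 0.716, 0.001, 0.001]
force: [0.2, 0.8, 5.6]
finger_gap: 0.636
gripper_force: 21.6
```

```bash
python3 -c "
from h import *;st()"
```

```text
t 10.7 p [ 0.5787 -0.1596  0.0324] yaw 1.42 F [0.24 0.77 5.59] M [ 0.14  -0.078  0.008] gap 0.636 g 21.559094488620758 q [-0.46  0.77  1.63  0.    0.74 -0.48]
```

Call:
move_arm(
  increments=[
    [[0.6,0,0,0,-0.8],[0.6,0,0,0,-0.7],[0.6,0,0,0,0],[0.6,0,0,0,0]],
  ],
)

```text
t: 11.1
tcp_pos: [0.5787, -0.1596, 0.0324]
tool_rot: [0.708, 0.707, 0.001, 0.001]
force: [1.3, 1.6, 5.3]
finger_gap: 0.638
gripper_force: 21.6
```

```bash
python3 -c "
from h import *;st()"
```

```text
t 11.1 p [ 0.5787 -0.1596  0.0324] yaw 179.92 F [1.35 1.58 5.34] M [ 0.155 -0.092 -0.01 ] gap 0.638 g 21.557761430740356 q [-0.46  0.77  1.63  0.    0.74 -0.45]
```

Call:
move_arm(
  increments=[
    [[0.6,0,0,0,-0.8],[0.6,0,0,0,-0.7],[0.6,0,0,0,0],[0.6,0,0,0,0]],
  ],
)

```text
t: 11.5
tcp_pos: [0.5787, -0.1597, 0.0324]
tool_rot: [0.716, 0.698, 0.0, 0.001]
force: [0.9, 1.3, 6.7]
finger_gap: 0.635
gripper_force: 21.6
```

```bash
python3 -c "
from h import *;st()"
```

```text
t 11.5 p [ 0.5787 -0.1597  0.0324] yaw 178.55 F [0.93 1.26 6.68] M [ 0.177 -0.079  0.383] gap 0.635 g 21.587984561920166 q [-0.46  0.77  1.63 -0.    0.74 -0.43]
```

The clockwise bite is reached at 0.38 N m. The full free swing is about 19.5°, so I go back anticlockwise.

Call:
move_arm(
  increments=[
    [[0.6,0,0,0,2.1],[0.6,0,0,0,2.5],[0.6,0,0,0,2.5],[0.6,0,0,0,2.5],[0.6,0,0,0,2.5],[0.6,0,0,0,2.4],[0.6,0,0,0,2],[0.6,0,0,0,0]],
  ],
)

```text
t: 12.3
tcp_pos: [0.5787, -0.1597, 0.0324]
tool_rot: [0.609, 0.793, 0.0, 0.001]
force: [0.9, 1.0, 6.3]
finger_gap: 0.638
gripper_force: 21.6
```

Call:
move_arm(
  increments=[
    [[0.6,0,0,0,0.6],[0.6,0,0,0,0.6],[0.6,0,0,0,0],[0.6,0,0,0,0]],
  ],
)

```text
t: 12.7
tcp_pos: [0.5787, -0.1597, 0.0324]
tool_rot: [0.601, 0.799, 0.0, 0.001]
force: [0.4, 0.2, 5.8]
finger_gap: 0.633
gripper_force: 21.6
```

```bash
python3 -c "
from h import *;st()"
```

```text
t 12.7 p [ 0.5787 -0.1597  0.0324] yaw 16.13 F [0.37 0.19 5.83] M [ 0.163 -0.053  0.02 ] gap 0.633 g 21.59302443265915 q [-0.46  0.77  1.63  0.    0.74 -0.74]
```

Call:
move_arm(
  increments=[
    [[0.6,0,0,0,0.6],[0.6,0,0,0,0.6],[0.6,0,0,0,0],[0.6,0,0,0,0]],
  ],
)

```text
t: 13.1
tcp_pos: [0.5787, -0.1597, 0.0324]
tool_rot: [0.593, 0.806, 0.0, 0.001]
force: [0.7, 1.2, 6.9]
finger_gap: 0.637
gripper_force: 21.6
```

```bash
python3 -c "
from h import *;st()"
```

```text
t 13.1 p [ 0.5787 -0.1597  0.0324] yaw 17.33 F [0.68 1.18 6.9 ] M [ 0.134 -0.052  0.006] gap 0.637 g 21.593335568904877 q [-0.46  0.77  1.63  0.    0.74 -0.76]
```

Call:
move_arm(
  increments=[
    [[0.6,0,0,0,0.6],[0.6,0,0,0,0.6],[0.6,0,0,0,0],[0.6,0,0,0,0]],
  ],
)

```text
t: 13.5
tcp_pos: [0.5787, -0.1596, 0.0324]
tool_rot: [0.584, 0.812, 0.0, 0.001]
force: [0.4, 2.5, 7.1]
finger_gap: 0.639
gripper_force: 21.6
```

```bash
python3 -c "
from h import *;st()"
```

```text
t 13.5 p [ 0.5787 -0.1596  0.0324] yaw 18.53 F [0.42 2.5  7.12] M [ 0.194 -0.072 -0.002] gap 0.639 g 21.592402160167694 q [-0.46  0.77  1.63  0.    0.74 -0.78]
```

Call:
move_arm(
  increments=[
    [[0.6,0,0,0,0.6],[0.6,0,0,0,0.5],[0.6,0,0,0,0],[0.6,0,0,0,0]],
  ],
)

```text
t: 13.9
tcp_pos: [0.5787, -0.1597, 0.0324]
tool_rot: [0.577, 0.817, 0.001, 0.001]
force: [0.2, 0.6, 5.7]
finger_gap: 0.638
gripper_force: 21.6
```

```bash
python3 -c "
from h import *;st()"
```

```text
t 13.9 p [ 0.5787 -0.1597  0.0324] yaw 19.52 F [0.19 0.61 5.74] M [ 0.147 -0.084 -0.376] gap 0.638 g 21.59443348646164 q [-0.46  0.77  1.63  0.    0.74 -0.8 ]
```

The anticlockwise bite is reached at −0.38 N m. Next I ease back and slide the tin forward along the strip's −x.

Call:
move_arm(
  increments=[
    [[0.6,0,0,0,-2],[0.6,0,0,0,-2],[0.6,0,0,0,-2],[0.6,0,0,0,-2],[0.6,-0.003,-0.0004,0,-2],[0.6,-0.005,-0.0007,0,-2],[0.6,-0.006,-0.0008,0,0],[0.6,-0.006,-0.0008,0,0]],
  ],
  newtons=30,
)

```text
t: 14.7
tcp_pos: [0.5606, -0.1621, 0.0325]
tool_rot: [0.659, 0.752, 0.002, 0.003]
force: [4.1, 3.5, 5.2]
finger_gap: 0.635
gripper_force: 31.1
```

Call:
move_arm(
  increments=[
    [[0.6,-0.006,-0.0008,0,0],[0.6,-0.006,-0.0008,0,0],[0.6,-0.006,-0.0008,0,0],[0.6,-0.006,-0.0008,0,0],[0.6,-0.005,-0.0007,0,0],[0.6,-0.003,-0.0004,0,0],[0.6,0,0,0,0],[0.6,0,0,0,0]],
  ],
)

```text
t: 15.5
tcp_pos: [0.5275, -0.1664, 0.0325]
tool_rot: [0.659, 0.752, 0.001, 0.002]
force: [3.2, 3.8, 6.7]
finger_gap: 0.637
gripper_force: 31.2
```

```bash
python3 -c "
from h import *;st()"
```

```text
t 15.5 p [ 0.5275 -0.1664  0.0325] yaw 7.59 F [3.19 3.75 6.7 ] M [ 0.512 -0.393 -0.008] gap 0.637 g 31.169186532497406 q [-0.51  0.74  1.76  0.    0.65 -0.64]
```

Call:
move_arm(
  increments=[
    [[0.6,-0.0015,-0.0002,0,0],[0.6,-0.0015,-0.0002,0,0],[0.6,-0.001,-0.0001,0,0],[0.6,0,0,0,0]],
  ],
)

```text
t: 15.9
tcp_pos: [0.5243, -0.1669, 0.0325]
tool_rot: [0.659, 0.752, 0.001, 0.002]
force: [4.8, 5.2, 5.3]
finger_gap: 0.636
gripper_force: 31.2
```

Call:
move_arm(
  increments=[
    [[0.6,-0.001,-0.0001,0,0],[0.6,0,0,0,0],[0.6,0,0,0,0]],
  ],
)

```text
t: 16.2
tcp_pos: [0.5243, -0.1671, 0.0325]
tool_rot: [0.659, 0.752, 0.002, 0.003]
force: [6.1, 5.7, 4.5]
finger_gap: 0.633
gripper_force: 31.1
```

Call:
move_arm(
  increments=[
    [[0.6,-0.001,-0.0001,0,0],[0.6,-0.001,-0.0001,0,0],[0.6,0,0,0,0],[0.6,0,0,0,0]],
  ],
)

```text
t: 16.6
tcp_pos: [0.5244, -0.1678, 0.0326]
tool_rot: [0.659, 0.752, 0.003, 0.005]
force: [10.7, 5.3, 1.1]
finger_gap: 0.633
gripper_force: 31.5
```

Call:
move_arm(
  increments=[
    [[0.6,-0.001,-0.0001,0,0],[0.6,-0.001,-0.0001,0,0],[0.6,0,0,0,0],[0.6,0,0,0,0]],
  ],
)

```text
t: 17.0
tcp_pos: [0.5245, -0.1687, 0.0326]
tool_rot: [0.659, 0.752, 0.003, 0.007]
force: [14.8, 6.3, -1.5]
finger_gap: 0.635
gripper_force: 32.1
```

The tin no longer moves and the force is rising to 15 N, so it is against the lip. I ease off, release and lift.

Call:
move_arm(
  increments=[
    [[0.6,0.002,0.0007,0,0],[0.6,0.002,0.0007,0,0],[-1,0,0,0,0],[-1,0,0,0,0],[-1,0,0,0,0],[-1,0,0,0.02,0],[-1,0,0,0.04,0],[-1,0,0,0.05,0]],
  ],
)

```text
t: 17.8
tcp_pos: [0.5184, -0.1649, 0.1402]
tool_rot: [0.659, 0.752, -0.001, -0.004]
force: [0.7, 0.3, -0.2]
finger_gap: 0.994
gripper_force: 0.0
```

Call:
move_arm(
  increments=[
    [[-1,0,0,0.05,0],[-1,0,0,0.03,0],[-1,-0.02,0.04,0,0],[-1,-0.02,0.04,0,0],[-1,-0.02,0.04,0,0],[-1,-0.02,0.04,0,0],[-1,0,0,0,0]],
  ],
)

```text
t: 18.5
tcp_pos: [0.4349, -0.0015, 0.2204]
tool_rot: [0.657, 0.754, -0.001, -0.004]
force: [0.8, 0.2, 0.1]
finger_gap: 1.003
gripper_force: 0.0
```

```bash
python3 -c "
from h import *;import cv2
st();cv2.imwrite('pics/e.png',np.vstack([manip.snapshot('top')['img'][100:330],manip.snapshot('side')['img'][100:384]])[:,:,::-1])
for c in ['top','side']: print([(d['xyz'],d['confidence']) for d in manip.mark_of('place_1',c)],[(d['xyz'],d['confidence']) for d in manip.spot_in('lid_a',c)])"
```

```text
t 18.5 p [ 0.4349 -0.0015  0.2204] yaw 7.88 F [0.83 0.25 0.15] M [-0.024  0.012  0.001] gap 1.003 g 0.0 q [-0.26  0.29  1.9   0.    0.96 -0.4 ]
[([0.5818, -0.1619, 0.0118], 0.94), ([0.563, -0.0414, 0.0154], 0.86), ([0.5481, 0.0693, 0.0132], 0.73)] [([0.5631, -0.0444, 0.0594], 0.89), ([0.552, 0.065, 0.0616], 0.87), ([0.5235, -0.1661, 0.0606], 0.84), ([0.5325, -0.044, 0.0097], 0.74)]
[([0.5652, -0.0455, 0.0126], 0.96), ([0.5502, 0.074, 0.016], 0.84), ([0.5779, -0.1607, 0.0152], 0.8)] [([0.5208, -0.1747, 0.0611], 0.73), ([0.5581, -0.0522, 0.0611], 0.66), ([0.5438, 0.0578, 0.0642], 0.6)]
```

View pics/e.png

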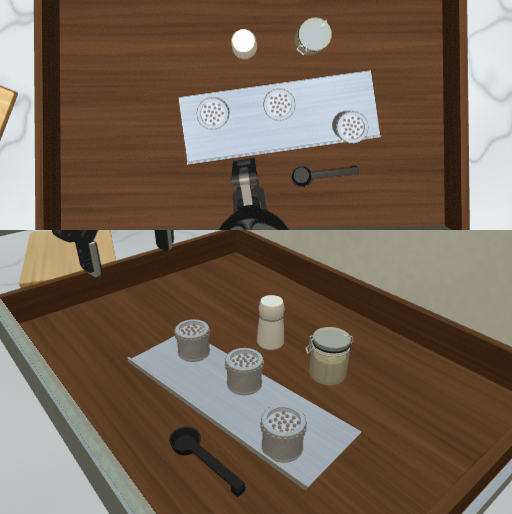

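The right tin (350,126 in the top view) now stands at the lip, about 55 mm forward. The other two tins and the grinder, jar and spoon are where they were.

```bash
python3 -c "
from station import manip;print(manip.sign_off())"
```

```text
the job is handed in; nothing more can be done
None
```

The right-hand tin has the worn lid: I rocked it to its bite clockwise and then anticlockwise, slid it about 55 mm to the front lip and let go. The other two tins, the grinder, the jar and the spoon are where they were, and the job is handed in (no verdict was returned).

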